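# Rack turned workpieces over in reverse order

## Robot

A 6-joint arm with a two-finger parallel gripper is mounted at the origin on a cart in front of the work surface, level with it; the furniture and walls round the work are solid. World frame = base frame: x ahead of the robot, y to its left, z up, the work surface at z = 0. Lengths are in m, angles in rad, forces in N, time in s.
With the tool pointing down it reaches from about 0.25 to 0.8 m from the base axis. Payload 3.9 kg.
Tool frame: the origin (TCP) lies on the centre line of the jaws, within the pads' length; the fingertips stand 25 mm ahead of it and the grasp point (between the pads) lies 6 mm ahead of it (arm.tip_reach is the distance from the TCP to the fingertips, in m); z points along the fingers, y is the line along which they close (so a half turn about z gives the same grasp; the last joint's range is limited). The gripper opens to 85 mm and grips with 20 to 120 N. Pads are 22 mm wide; open, the fingers measure 114 mm over their backs; the gripper's body (76 mm by 85 mm) begins 54 mm behind the grasp point. The pads swing forward as they close: fully open they stand 13 mm farther back than shut.
Start: joints at [1.101, 0.26, -0.138, 1.173, 0, 1.571], TCP at [0.238, 0.468, 0.256] pointing down, gripper open.
Joint ranges: [-2.78, 2.78], [-0.83, 1.72], [-1.28, 1.37], [-1.9, 2.12], [-1.57, 1.48], [-3.14, 3.14]. Speed limits (rad/s): [2.57, 2.57, 3.14, 3.14, 3.14, 3.14].

## Interface

Orientations are given as a unit quaternion [w, x, y, z].
In Python, from cell import arm gives the robot as it stands.
- The arm moves only by the shell command python3 -m handwheel 'ROWS'. ROWS is JSON, a list of rows, each a list of 3 entries, a list of its own where there are three numbers: the shift along the tool's x, y, z as a fraction of full scale, then the turn about the tool's z as a fraction of full scale, then the opening, from 0 (shut) to 1 (fully open). In form: [[[x, y, z], spin, claw], ...]. A call has 1 to 12 rows; each row is the pose to reach, as a shift and turn from the pose commanded when the call began, along the tool's axes at that moment, turning the shorter way round; what a row does not reach only later rows make up. Full scale, the value 1, is 0.2 m for a shift and 360 degrees for a turn. A row lasts 1/8 s, in which the tool goes at most 62.5 mm and 10.7 degrees, less where a joint would pass 70% of its speed; a pose out of reach is approached as far as the arm can. A call with a number of a shift or a turn outside -1 to 1 is refused whole. A call with a gripper value outside its range is refused whole. The fingers move at their own pace and stop on an object; the grip force is fixed at half the most. Time passes only in rows, so rows that repeat a pose let the fingers close. It gives the time, the measured TCP pose, the force, the opening and the grip force at its end, in the units of the state.
- arm.state(): the state, without advancing time (a new reading comes with each control period).
- arm.grab_frame(name): name is "scene" or "top"; returns (picture, depth): 480x640x3 uint8, red, green, blue; 480x640 float32, m along the optical axis (not along the pixel's ray), 0 where there is no reading.
- arm.get_calibration(name): a dict with "mtx" (3x3 intrinsics, pixels), "extrinsics" (4x4, takes a point from camera to world coordinates). Camera axes: x right, y up, looking along -z (the intrinsics and any distortion apply to the point x, -y, -z); pixel columns grow to the right and rows downward; lengths in m; the calibration is good to about 2 mm. A picture is of the moment at which its call begins. get_calibration takes no time and is no camera call.
- arm.finish_job(): hands the job in; it is judged then, once.
The state is a dict: "time": time; "joint_pos": joint angles; "qd": joint speeds; "joint_efforts": joint torques, N m; "tool_pos": TCP position; "tool_rot": TCP orientation; "contact_force": force on the tool from outside, world axes, zero at the start; "moment": the same for the moment, N m; "width": finger opening in m; "grip_force": force on a finger pad.
Only numpy, scipy, OpenCV 4.12 (cv2) and the standard library are available. Lean on these libraries where they do the work, as an engineer would, in place of code of your own. Each camera call takes 0.05 s, during which the arm holds its last target. There are 200 camera calls.

## Task

The four turned steel workpieces stand in one rack in the order they were made, counted from the end with the steel post. Move them one at a time straight into the empty rack in reverse order, so that the last made is measured first: the workpiece nearest the post now goes into the bay farthest from the other rack's post, the next one into the bay beside that, and so on until the one farthest from the post now stands nearest the other post. Set each down gently, upright in the middle of its own bay, and leave the pliers, tape measure and parts tin where they are.

Things in the scene. Friction and masses are not known exactly. Their poses are not given: they have to be found in the camera images.
- full_rack: Full rack: light-wood rack, fixed, 64 x 268 mm. Origin: on the bench under the middle of its row of four bays, z up. Bay centres: x = 0, y = +84, +28, -28, -84 mm in its frame; bays 52 mm square inside, floor 8 mm and wall tops 18 mm above the bench. A steel post 12 mm thick, 38 mm high, marks the end at y = +131 mm. Holds a workpiece in each bay at the start.
- empty_rack: Empty rack: light-wood rack, fixed, 64 x 268 mm. Origin: on the bench under the middle of its row of four bays, z up. Bay centres: x = 0, y = +84, +28, -28, -84 mm in its frame; bays 52 mm square inside, floor 8 mm and wall tops 18 mm above the bench. A steel post 12 mm thick, 38 mm high, marks the end at y = +131 mm. Its bays are empty at the start.
- bush: Turned steel bush: plain tube, 34 mm outside, 18 mm bore, 54 mm high, standing. About 0.2 kg. Round about z, its turn does not matter. Origin: centre of its underside, z up. Grip it anywhere on the outside.
- flanged_piece: Turned steel piece, standing on a flange 38 mm across and 10 mm thick, above it a plain cylinder 28 mm across up to 58 mm. About 0.25 kg. Round about z, its turn does not matter. Origin: centre of its underside, z up. 
- stepped_pin: Turned steel pin, standing, in three steps: 36 mm across up to 14 mm height, 24 mm across up to 50 mm, 14 mm across up to 72 mm. About 0.2 kg. Round about z, its turn does not matter. Origin: centre of its underside, z up. 
- pointed_pin: Turned steel pin, standing, 30 mm across up to 48 mm height, then a cone to a blunt point at 76 mm. About 0.2 kg. Round about z, its turn does not matter. Origin: centre of its underside, z up. 
- pliers: Bystander: pliers with red grips, 60 x 190 x 13 mm, lying between the racks. Origin: centre of its underside, long axis y.
- tape_measure: Bystander: yellow and black tape measure, 38 x 80 x 62 mm high. Origin: centre of its underside, long axis y.
- parts_tin: Bystander: low round white parts tin with a lid, 73 mm across, 32 mm high. Origin: centre of its underside.
There are look-alikes about, which are no part of the job. Leave any blue or turquoise look-alike of the bush alone.

How it is judged:
At the end, for the whole second after the job is handed in: Each bay of the empty rack holds one workpiece, within 15 mm of the bay's centre along both rack axes, on the bay floor (within 5 mm), upright (0.12 rad), at rest, in reverse order: bays 1, 2, 3, 4 of the full rack, from its post, went to bays 4, 3, 2, 1 of the other, from its post (((x of bush in the frame of empty_rack between -0.015 and 0.015 m and y of bush in the frame of empty_rack between 0.069 and 0.099 m and z of bush in the frame of empty_rack below 0.013 m) or (x of flanged_piece in the frame of empty_rack between -0.015 and 0.015 m and y of flanged_piece in the frame of empty_rack between 0.069 and 0.099 m and z of flanged_piece in the frame of empty_rack below 0.013 m) or (x of stepped_pin in the frame of empty_rack between -0.015 and 0.015 m and y of stepped_pin in the frame of empty_rack between 0.069 and 0.099 m and z of stepped_pin in the frame of empty_rack below 0.013 m) or (x of pointed_pin in the frame of empty_rack between -0.015 and 0.015 m and y of pointed_pin in the frame of empty_rack between 0.069 and 0.099 m and z of pointed_pin in the frame of empty_rack below 0.013 m)) and ((x of bush in the frame of empty_rack between -0.015 and 0.015 m and y of bush in the frame of empty_rack between 0.013 and 0.043 m and z of bush in the frame of empty_rack below 0.013 m) or (x of flanged_piece in the frame of empty_rack between -0.015 and 0.015 m and y of flanged_piece in the frame of empty_rack between 0.013 and 0.043 m and z of flanged_piece in the frame of empty_rack below 0.013 m) or (x of stepped_pin in the frame of empty_rack between -0.015 and 0.015 m and y of stepped_pin in the frame of empty_rack between 0.013 and 0.043 m and z of stepped_pin in the frame of empty_rack below 0.013 m) or (x of pointed_pin in the frame of empty_rack between -0.015 and 0.015 m and y of pointed_pin in the frame of empty_rack between 0.013 and 0.043 m and z of pointed_pin in the frame of empty_rack below 0.013 m)) and ((x of bush in the frame of empty_rack between -0.015 and 0.015 m and y of bush in the frame of empty_rack between -0.043 and -0.013 m and z of bush in the frame of empty_rack below 0.013 m) or (x of flanged_piece in the frame of empty_rack between -0.015 and 0.015 m and y of flanged_piece in the frame of empty_rack between -0.043 and -0.013 m and z of flanged_piece in the frame of empty_rack below 0.013 m) or (x of stepped_pin in the frame of empty_rack between -0.015 and 0.015 m and y of stepped_pin in the frame of empty_rack between -0.043 and -0.013 m and z of stepped_pin in the frame of empty_rack below 0.013 m) or (x of pointed_pin in the frame of empty_rack between -0.015 and 0.015 m and y of pointed_pin in the frame of empty_rack between -0.043 and -0.013 m and z of pointed_pin in the frame of empty_rack below 0.013 m)) and ((x of bush in the frame of empty_rack between -0.015 and 0.015 m and y of bush in the frame of empty_rack between -0.099 and -0.069 m and z of bush in the frame of empty_rack below 0.013 m) or (x of flanged_piece in the frame of empty_rack between -0.015 and 0.015 m and y of flanged_piece in the frame of empty_rack between -0.099 and -0.069 m and z of flanged_piece in the frame of empty_rack below 0.013 m) or (x of stepped_pin in the frame of empty_rack between -0.015 and 0.015 m and y of stepped_pin in the frame of empty_rack between -0.099 and -0.069 m and z of stepped_pin in the frame of empty_rack below 0.013 m) or (x of pointed_pin in the frame of empty_rack between -0.015 and 0.015 m and y of pointed_pin in the frame of empty_rack between -0.099 and -0.069 m and z of pointed_pin in the frame of empty_rack below 0.013 m)) and angle between each of bush, flanged_piece, stepped_pin, pointed_pin's own z axis and vertical below 0.12 rad and linear speed of each of bush, flanged_piece, stepped_pin, pointed_pin below 0.02 m/s); the robot touches nothing.
It fails at once if a workpiece stands in a wrong bay (one whose own workpiece is still in the full rack) ((((x of bush in the frame of full_rack between -0.022 and 0.022 m and y of bush in the frame of full_rack between 0.062 and 0.106 m and z of bush in the frame of full_rack below 0.023 m) or (x of flanged_piece in the frame of full_rack between -0.022 and 0.022 m and y of flanged_piece in the frame of full_rack between 0.062 and 0.106 m and z of flanged_piece in the frame of full_rack below 0.023 m) or (x of stepped_pin in the frame of full_rack between -0.022 and 0.022 m and y of stepped_pin in the frame of full_rack between 0.062 and 0.106 m and z of stepped_pin in the frame of full_rack below 0.023 m) or (x of pointed_pin in the frame of full_rack between -0.022 and 0.022 m and y of pointed_pin in the frame of full_rack between 0.062 and 0.106 m and z of pointed_pin in the frame of full_rack below 0.023 m)) and ((x of bush in the frame of empty_rack between -0.022 and 0.022 m and y of bush in the frame of empty_rack between -0.106 and -0.062 m and z of bush in the frame of empty_rack below 0.023 m) or (x of flanged_piece in the frame of empty_rack between -0.022 and 0.022 m and y of flanged_piece in the frame of empty_rack between -0.106 and -0.062 m and z of flanged_piece in the frame of empty_rack below 0.023 m) or (x of stepped_pin in the frame of empty_rack between -0.022 and 0.022 m and y of stepped_pin in the frame of empty_rack between -0.106 and -0.062 m and z of stepped_pin in the frame of empty_rack below 0.023 m) or (x of pointed_pin in the frame of empty_rack between -0.022 and 0.022 m and y of pointed_pin in the frame of empty_rack between -0.106 and -0.062 m and z of pointed_pin in the frame of empty_rack below 0.023 m))) or (((x of bush in the frame of full_rack between -0.022 and 0.022 m and y of bush in the frame of full_rack between 0.006 and 0.05 m and z of bush in the frame of full_rack below 0.023 m) or (x of flanged_piece in the frame of full_rack between -0.022 and 0.022 m and y of flanged_piece in the frame of full_rack between 0.006 and 0.05 m and z of flanged_piece in the frame of full_rack below 0.023 m) or (x of stepped_pin in the frame of full_rack between -0.022 and 0.022 m and y of stepped_pin in the frame of full_rack between 0.006 and 0.05 m and z of stepped_pin in the frame of full_rack below 0.023 m) or (x of pointed_pin in the frame of full_rack between -0.022 and 0.022 m and y of pointed_pin in the frame of full_rack between 0.006 and 0.05 m and z of pointed_pin in the frame of full_rack below 0.023 m)) and ((x of bush in the frame of empty_rack between -0.022 and 0.022 m and y of bush in the frame of empty_rack between -0.05 and -0.006 m and z of bush in the frame of empty_rack below 0.023 m) or (x of flanged_piece in the frame of empty_rack between -0.022 and 0.022 m and y of flanged_piece in the frame of empty_rack between -0.05 and -0.006 m and z of flanged_piece in the frame of empty_rack below 0.023 m) or (x of stepped_pin in the frame of empty_rack between -0.022 and 0.022 m and y of stepped_pin in the frame of empty_rack between -0.05 and -0.006 m and z of stepped_pin in the frame of empty_rack below 0.023 m) or (x of pointed_pin in the frame of empty_rack between -0.022 and 0.022 m and y of pointed_pin in the frame of empty_rack between -0.05 and -0.006 m and z of pointed_pin in the frame of empty_rack below 0.023 m))) or (((x of bush in the frame of full_rack between -0.022 and 0.022 m and y of bush in the frame of full_rack between -0.05 and -0.006 m and z of bush in the frame of full_rack below 0.023 m) or (x of flanged_piece in the frame of full_rack between -0.022 and 0.022 m and y of flanged_piece in the frame of full_rack between -0.05 and -0.006 m and z of flanged_piece in the frame of full_rack below 0.023 m) or (x of stepped_pin in the frame of full_rack between -0.022 and 0.022 m and y of stepped_pin in the frame of full_rack between -0.05 and -0.006 m and z of stepped_pin in the frame of full_rack below 0.023 m) or (x of pointed_pin in the frame of full_rack between -0.022 and 0.022 m and y of pointed_pin in the frame of full_rack between -0.05 and -0.006 m and z of pointed_pin in the frame of full_rack below 0.023 m)) and ((x of bush in the frame of empty_rack between -0.022 and 0.022 m and y of bush in the frame of empty_rack between 0.006 and 0.05 m and z of bush in the frame of empty_rack below 0.023 m) or (x of flanged_piece in the frame of empty_rack between -0.022 and 0.022 m and y of flanged_piece in the frame of empty_rack between 0.006 and 0.05 m and z of flanged_piece in the frame of empty_rack below 0.023 m) or (x of stepped_pin in the frame of empty_rack between -0.022 and 0.022 m and y of stepped_pin in the frame of empty_rack between 0.006 and 0.05 m and z of stepped_pin in the frame of empty_rack below 0.023 m) or (x of pointed_pin in the frame of empty_rack between -0.022 and 0.022 m and y of pointed_pin in the frame of empty_rack between 0.006 and 0.05 m and z of pointed_pin in the frame of empty_rack below 0.023 m))) or (((x of bush in the frame of full_rack between -0.022 and 0.022 m and y of bush in the frame of full_rack between -0.106 and -0.062 m and z of bush in the frame of full_rack below 0.023 m) or (x of flanged_piece in the frame of full_rack between -0.022 and 0.022 m and y of flanged_piece in the frame of full_rack between -0.106 and -0.062 m and z of flanged_piece in the frame of full_rack below 0.023 m) or (x of stepped_pin in the frame of full_rack between -0.022 and 0.022 m and y of stepped_pin in the frame of full_rack between -0.106 and -0.062 m and z of stepped_pin in the frame of full_rack below 0.023 m) or (x of pointed_pin in the frame of full_rack between -0.022 and 0.022 m and y of pointed_pin in the frame of full_rack between -0.106 and -0.062 m and z of pointed_pin in the frame of full_rack below 0.023 m)) and ((x of bush in the frame of empty_rack between -0.022 and 0.022 m and y of bush in the frame of empty_rack between 0.062 and 0.106 m and z of bush in the frame of empty_rack below 0.023 m) or (x of flanged_piece in the frame of empty_rack between -0.022 and 0.022 m and y of flanged_piece in the frame of empty_rack between 0.062 and 0.106 m and z of flanged_piece in the frame of empty_rack below 0.023 m) or (x of stepped_pin in the frame of empty_rack between -0.022 and 0.022 m and y of stepped_pin in the frame of empty_rack between 0.062 and 0.106 m and z of stepped_pin in the frame of empty_rack below 0.023 m) or (x of pointed_pin in the frame of empty_rack between -0.022 and 0.022 m and y of pointed_pin in the frame of empty_rack between 0.062 and 0.106 m and z of pointed_pin in the frame of empty_rack below 0.023 m)))).
It fails at once if two workpieces are out of the racks at once ((not ((x of bush in the frame of full_rack between -0.04 and 0.04 m and y of bush in the frame of full_rack between -0.12 and 0.12 m and z of bush in the frame of full_rack below 0.028 m) or (x of bush in the frame of empty_rack between -0.04 and 0.04 m and y of bush in the frame of empty_rack between -0.12 and 0.12 m and z of bush in the frame of empty_rack below 0.028 m)) and not ((x of flanged_piece in the frame of full_rack between -0.04 and 0.04 m and y of flanged_piece in the frame of full_rack between -0.12 and 0.12 m and z of flanged_piece in the frame of full_rack below 0.028 m) or (x of flanged_piece in the frame of empty_rack between -0.04 and 0.04 m and y of flanged_piece in the frame of empty_rack between -0.12 and 0.12 m and z of flanged_piece in the frame of empty_rack below 0.028 m))) or (not ((x of bush in the frame of full_rack between -0.04 and 0.04 m and y of bush in the frame of full_rack between -0.12 and 0.12 m and z of bush in the frame of full_rack below 0.028 m) or (x of bush in the frame of empty_rack between -0.04 and 0.04 m and y of bush in the frame of empty_rack between -0.12 and 0.12 m and z of bush in the frame of empty_rack below 0.028 m)) and not ((x of stepped_pin in the frame of full_rack between -0.04 and 0.04 m and y of stepped_pin in the frame of full_rack between -0.12 and 0.12 m and z of stepped_pin in the frame of full_rack below 0.028 m) or (x of stepped_pin in the frame of empty_rack between -0.04 and 0.04 m and y of stepped_pin in the frame of empty_rack between -0.12 and 0.12 m and z of stepped_pin in the frame of empty_rack below 0.028 m))) or (not ((x of bush in the frame of full_rack between -0.04 and 0.04 m and y of bush in the frame of full_rack between -0.12 and 0.12 m and z of bush in the frame of full_rack below 0.028 m) or (x of bush in the frame of empty_rack between -0.04 and 0.04 m and y of bush in the frame of empty_rack between -0.12 and 0.12 m and z of bush in the frame of empty_rack below 0.028 m)) and not ((x of pointed_pin in the frame of full_rack between -0.04 and 0.04 m and y of pointed_pin in the frame of full_rack between -0.12 and 0.12 m and z of pointed_pin in the frame of full_rack below 0.028 m) or (x of pointed_pin in the frame of empty_rack between -0.04 and 0.04 m and y of pointed_pin in the frame of empty_rack between -0.12 and 0.12 m and z of pointed_pin in the frame of empty_rack below 0.028 m))) or (not ((x of flanged_piece in the frame of full_rack between -0.04 and 0.04 m and y of flanged_piece in the frame of full_rack between -0.12 and 0.12 m and z of flanged_piece in the frame of full_rack below 0.028 m) or (x of flanged_piece in the frame of empty_rack between -0.04 and 0.04 m and y of flanged_piece in the frame of empty_rack between -0.12 and 0.12 m and z of flanged_piece in the frame of empty_rack below 0.028 m)) and not ((x of stepped_pin in the frame of full_rack between -0.04 and 0.04 m and y of stepped_pin in the frame of full_rack between -0.12 and 0.12 m and z of stepped_pin in the frame of full_rack below 0.028 m) or (x of stepped_pin in the frame of empty_rack between -0.04 and 0.04 m and y of stepped_pin in the frame of empty_rack between -0.12 and 0.12 m and z of stepped_pin in the frame of empty_rack below 0.028 m))) or (not ((x of flanged_piece in the frame of full_rack between -0.04 and 0.04 m and y of flanged_piece in the frame of full_rack between -0.12 and 0.12 m and z of flanged_piece in the frame of full_rack below 0.028 m) or (x of flanged_piece in the frame of empty_rack between -0.04 and 0.04 m and y of flanged_piece in the frame of empty_rack between -0.12 and 0.12 m and z of flanged_piece in the frame of empty_rack below 0.028 m)) and not ((x of pointed_pin in the frame of full_rack between -0.04 and 0.04 m and y of pointed_pin in the frame of full_rack between -0.12 and 0.12 m and z of pointed_pin in the frame of full_rack below 0.028 m) or (x of pointed_pin in the frame of empty_rack between -0.04 and 0.04 m and y of pointed_pin in the frame of empty_rack between -0.12 and 0.12 m and z of pointed_pin in the frame of empty_rack below 0.028 m))) or (not ((x of stepped_pin in the frame of full_rack between -0.04 and 0.04 m and y of stepped_pin in the frame of full_rack between -0.12 and 0.12 m and z of stepped_pin in the frame of full_rack below 0.028 m) or (x of stepped_pin in the frame of empty_rack between -0.04 and 0.04 m and y of stepped_pin in the frame of empty_rack between -0.12 and 0.12 m and z of stepped_pin in the frame of empty_rack below 0.028 m)) and not ((x of pointed_pin in the frame of full_rack between -0.04 and 0.04 m and y of pointed_pin in the frame of full_rack between -0.12 and 0.12 m and z of pointed_pin in the frame of full_rack below 0.028 m) or (x of pointed_pin in the frame of empty_rack between -0.04 and 0.04 m and y of pointed_pin in the frame of empty_rack between -0.12 and 0.12 m and z of pointed_pin in the frame of empty_rack below 0.028 m)))).
It fails at once if a workpiece is dropped into the rack (faster than 0.7 m/s) instead of set down (((x of bush in the frame of empty_rack between -0.04 and 0.04 m and y of bush in the frame of empty_rack between -0.12 and 0.12 m and z of bush in the frame of empty_rack below 0.028 m) and linear speed of bush above 0.7 m/s) or ((x of flanged_piece in the frame of empty_rack between -0.04 and 0.04 m and y of flanged_piece in the frame of empty_rack between -0.12 and 0.12 m and z of flanged_piece in the frame of empty_rack below 0.028 m) and linear speed of flanged_piece above 0.7 m/s) or ((x of stepped_pin in the frame of empty_rack between -0.04 and 0.04 m and y of stepped_pin in the frame of empty_rack between -0.12 and 0.12 m and z of stepped_pin in the frame of empty_rack below 0.028 m) and linear speed of stepped_pin above 0.7 m/s) or ((x of pointed_pin in the frame of empty_rack between -0.04 and 0.04 m and y of pointed_pin in the frame of empty_rack between -0.12 and 0.12 m and z of pointed_pin in the frame of empty_rack below 0.028 m) and linear speed of pointed_pin above 0.7 m/s)).
It fails at once if the pliers, tape measure or parts tin is disturbed (moved more than 30 mm) (distance of any of pliers, tape_measure, parts_tin from where it was at the start of the episode above 0.03 m).
It also fails if it takes over 112 s, if anything falls off the work surface, if the arm or the gripper's body presses on something with over 40 N, if the wrist force passes 120 N, or if a joint passes its speed limit or range.

## Working session

There is one attempt and no reset: what is moved stays moved. The work goes in short steps, Python scripts to look and compute and a shell command to move; the robot and the scene stay as the last step left them, time stands still between calls to the robot, and variables do not carry over. Pictures are saved under pics/ and viewed, at most 14 in all, crops included, and the job is handed in when it is done.

```bash
mkdir -p pics; ls; python3 - <<'E'
from cell import arm
import cv2, numpy as np
for n in("scene","top"):
    p,d=arm.grab_frame(n); cv2.imwrite(f"pics/{n}0.png",p[:,:,::-1]); np.savez(f"{n}0.npz",p=p,d=d)
    c=arm.get_calibration(n); print(n,np.round(c["mtx"],1).tolist(),np.round(c["extrinsics"],3).tolist(),[k for k in c],(d>0).mean())
s=arm.state(); print(s["time"],s["tool_pos"],s["tool_rot"],s["width"])
E
```

```text
pics
scene [[438.4, 0.0, 320.2], [0.0, 438.4, 237.4], [0.0, 0.0, 1.0]] [[0.569, 0.473, -0.673, -0.116], [-0.822, 0.304, -0.482, -0.42], [-0.023, 0.827, 0.562, 0.581], [0.0, 0.0, 0.0, 1.0]] ['mtx', 'extrinsics'] 0.99595703125
top [[624.2, 0.0, 319.9], [0.0, 624.2, 236.0], [0.0, 0.0, 1.0]] [[-0.023, 0.995, -0.094, 0.356], [-1.0, -0.022, 0.015, 0.042], [0.013, 0.094, 0.995, 1.564], [0.0, 0.0, 0.0, 1.0]] ['mtx', 'extrinsics'] 0.9958821614583333
0.1 [0.23740846 0.46761421 0.25557368] [-1.92025035e-04  2.32724714e-01  9.72542266e-01 -8.43181023e-04] 0.08559828064863677
```

View pics/top0.png

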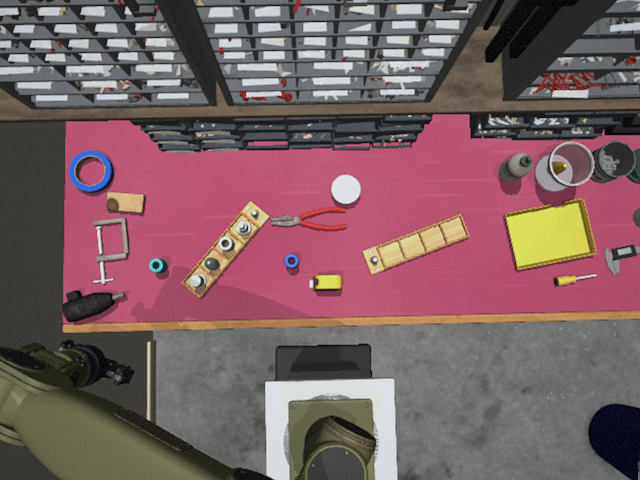

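View pics/scene0.png

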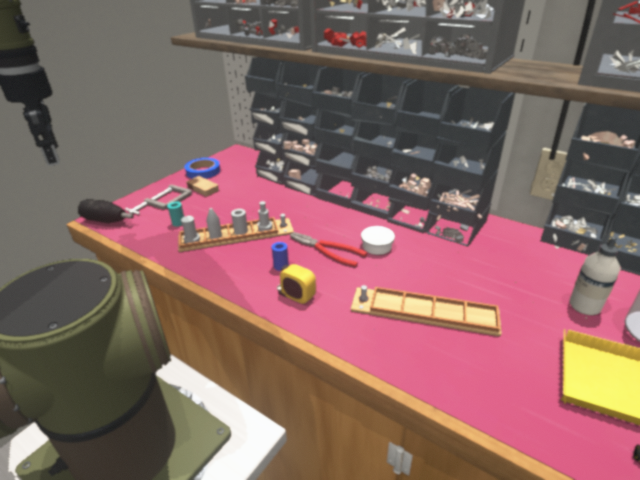

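The top view shows the full rack at about (227,250) with its post at (255,212). From the post its workpieces are stepped pin (244,230), bush (226,243), pointed pin (211,263) and flanged piece (197,281). The empty rack is at about (416,244) with its post on the left at (374,260). The look-alikes are blue at (292,261) and teal at (158,265).

```bash
cat > h.py <<'E'
import numpy as np, cv2
from cell import arm
def ray(n,uv,z):
    c=arm.get_calibration(n);K=c["mtx"];E=np.array(c["extrinsics"]);uv=np.atleast_2d(np.float64(uv))
    d=np.c_[(uv[:,0]-K[0][2])/K[0][0],-(uv[:,1]-K[1][2])/K[1][1],-np.ones(len(uv))]@E[:3,:3].T
    return E[:3,3]+d*((z-E[2,3])/d[:,2])[:,None]
def cloud(n,d):
    v,u=np.mgrid[:480,:640];c=arm.get_calibration(n);K=c["mtx"];E=np.array(c["extrinsics"])
    P=np.stack([(u-K[0][2])/K[0][0]*d,-(v-K[1][2])/K[1][1]*d,-d],-1)
    return P@E[:3,:3].T+E[:3,3]
E
python3 - <<'E'
from h import *
f=np.load("top0.npz");p,d=f["p"],f["d"];W=cloud("top",d)
print("bench z",np.round(np.median(W[200:300,300:360,2]),4))
hsv=cv2.cvtColor(p,cv2.COLOR_RGB2HSV)
m=cv2.inRange(hsv,(10,40,90),(28,190,255)); m=cv2.morphologyEx(m,cv2.MORPH_OPEN,np.ones((2,2)))
for nm,(a,b,c,e) in {"full":(175,195,275,305),"empty":(355,205,475,280)}.items():
    k=np.zeros_like(m);k[b:e,a:c]=m[b:e,a:c]
    k=cv2.morphologyEx(k,cv2.MORPH_CLOSE,np.ones((15,15)));cs=cv2.findContours(k,0,2)[0];q=max(cs,key=cv2.contourArea).reshape(-1,2)
    w=ray("top",q,.018)[:,:2].astype(np.float32); r=cv2.minAreaRect(w);print(nm,np.round(r[0],4),np.round(r[1],4),r[2]);B=cv2.boxPoints(r);print(B.round(3).tolist())
    zz=W[b:e,a:c,2];print("high",[(t,int((zz>t).sum())) for t in(.012,.03,.05,.065)])
    hm=((zz>.028)).astype(np.uint8);n,l,s,ce=cv2.connectedComponentsWithStats(hm)
    for i in range(1,n):
        if s[i,4]>5:
            P=W[b:e,a:c][l==i];T=P[P[:,2]>P[:,2].max()-.01];print(s[i,4],"top",T.mean(0).round(4),"zmax",P[:,2].max().round(3),"px",(ce[i]+[a,b]).round(1))
cr=np.hstack([cv2.resize(p[195:305,170:280],None,fx=3.6,fy=3.6,interpolation=3),cv2.resize(p[190:300,360:470],None,fx=3.6,fy=3.6,interpolation=3)])
cv2.imwrite("pics/crop.png",cr[:,:,::-1])
E
```

```text
bench z 0.0007
full [0.4717 0.2519] [0.0634 0.2662] 49.016502380371094
[[0.3499999940395355, 0.3149999976158142], [0.5509999990463257, 0.14100000262260437], [0.5929999947547913, 0.1889999955892563], [0.3919999897480011, 0.3630000054836273]]
high [(0.012, 1489), (0.03, 574), (0.05, 481), (0.065, 230)]
20 top [0.5637 0.182  0.0384] zmax 0.045 px [253.5 212. ]
95 top [0.3561 0.0419 1.5642] zmax 1.564 px [241.8 226.1]
150 top [0.3561 0.0419 1.5642] zmax 1.564 px [225.2 243. ]
140 top [0.4395 0.2848 0.0835] zmax 0.088 px [210.6 262.8]
133 top [0.3984 0.3211 0.0679] zmax 0.074 px [195.5 280.2]
empty [ 0.4748 -0.2221] [0.0631 0.265 ] 19.54806900024414
[[0.4009999930858612, -0.1080000028014183], [0.48899999260902405, -0.3580000102519989], [0.5490000247955322, -0.335999995470047], [0.46000000834465027, -0.08699999749660492]]
high [(0.012, 746), (0.03, 59), (0.05, 40), (0.065, 40)]
21 top [ 0.4411 -0.1127  0.0381] zmax 0.043 px [374. 259.]
```

View pics/crop.png

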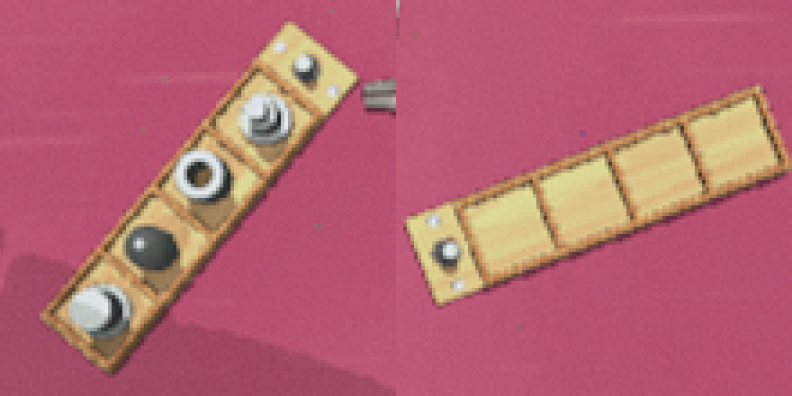

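The crop shows the bays clearly. Both rectangles measure 63 x 266 mm, and the posts sit 114–115 mm from their centres (113 expected). The bush ring is at crop (203,175), the flanged top at (92,312), and the far empty bay is centred at crop (735,141). I'll cross-check those with rays, then move.

```bash
cat >> h.py <<'E'
F=dict(o=np.array([.4717,.2519]),u=np.array([.756,-.655])); Em=dict(o=np.array([.4748,-.2221]),u=np.array([-.333,.943]))
def bay(R,y): return R["o"]+R["u"]*(y-.018)
def rows(xy,z,R):
    s=arm.state();w,a,b,c=s["tool_rot"]
    from scipy.spatial.transform import Rotation as Ro
    M=Ro.from_quat([a,b,c,w]).as_matrix();t=np.array([*xy,z])-s["tool_pos"];u=R["u"];
    n=M.T@np.array([-u[1],u[0],0]) # closing line in tool frame
    ang=np.arctan2(-n[0],n[1]);ang=(ang+np.pi/2)%np.pi-np.pi/2
    print("shift",(M.T@t/.2).round(3),"spin",round(ang/2/np.pi,4),"pos",s["tool_pos"].round(4),"t",s["time"],"tilt",M[:,2].round(3),"w",round(s["width"],4))
E
python3 - <<'E'
from h import *
for y in(.084,.028,-.028,-.084): print("F",bay(F,y).round(4),"E",bay(Em,y).round(4))
print("bush",ray("top",[226.4,243.6],.062)[0].round(4),"flanged",ray("top",[195.5,281.7],.066)[0].round(4),"pt",ray("top",[211.5,262.5],.056)[0].round(4))
print("bay4E",ray("top",[454.2,229.2],.018)[0].round(4))
rows(bay(F,.084),.16,F)
E
```

```text
F [0.5216 0.2087] E [ 0.4528 -0.1599]
F [0.4793 0.2454] E [ 0.4715 -0.2127]
F [0.4369 0.282 ] E [ 0.4901 -0.2655]
F [0.3946 0.3187] E [ 0.5088 -0.3183]
bush [0.4841 0.2451 0.062 ] flanged [0.3941 0.319  0.066 ] pt [0.4397 0.2822 0.056 ]
bay4E [ 0.5114 -0.3171  0.018 ]
shift [-1.853 -0.51   0.479] spin 0.0389 pos [0.2374 0.4676 0.2556] t 0.1 tilt [-0.001 -0.002 -1.   ] w 0.0856
```

```bash
python3 -m handwheel '[[[-0.2,-0.05,0],0.02,1],[[-0.45,-0.15,0],0.039,1],[[-0.7,-0.2,0],0.039,1],[[-0.95,-0.25,0],0.039,1],[[-0.95,-0.25,0],0.039,1]]'; python3 -c "
from h import *
rows(bay(F,.084)+[.0015,0],.16,F)"
```

```text
time: 0.72
tool_pos: [0.3865, 0.3354, 0.2558]
tool_rot: [0.0, 0.352, 0.936, -0.0]
contact_force: [-0.3, 0.1, 0.1]
width: 0.0855
grip_force: 0.0
shift [-0.931 -0.025  0.48 ] spin -0.001 pos [0.3865 0.3354 0.2558] t 0.725 tilt [-0.    -0.001 -1.   ] w 0.0855
```

```bash
python3 -m handwheel '[[[-0.25,0,0.1],0,1],[[-0.5,-0.01,0.25],0,1],[[-0.75,-0.02,0.4],0,1],[[-0.93,-0.025,0.48],0,1],[[-0.93,-0.025,0.48],0,1],[[-0.93,-0.025,0.48],0,1]]'; python3 -c "
from h import *
rows(bay(F,.084)+[.0015,0],.048,F)
p,d=arm.grab_frame('scene');cv2.imwrite('pics/s1.png',cv2.resize(p[130:300,130:330],None,fx=3,fy=3)[:,:,::-1])"
```

```text
time: 1.48
tool_pos: [0.5208, 0.2126, 0.1602]
tool_rot: [-0.001, 0.35, 0.937, -0.0]
contact_force: [-0.1, 0.5, -0.2]
width: 0.0853
grip_force: 0.0
shift [-0.022 -0.007  0.561] spin -0.0 pos [0.5208 0.2126 0.1602] t 1.475 tilt [-0.001  0.    -1.   ] w 0.0853
```

View pics/s1.png

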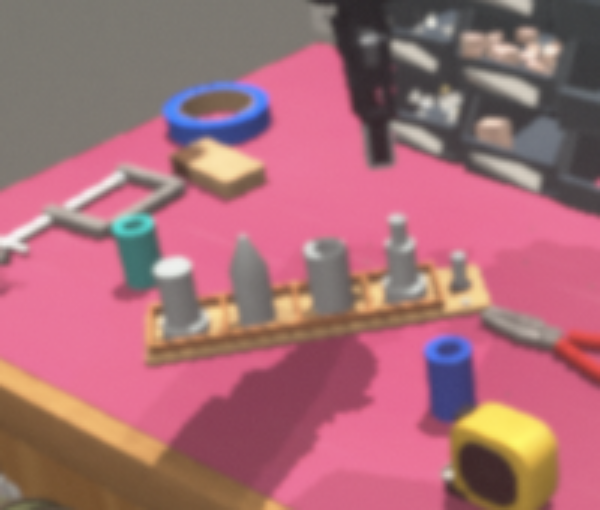

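```bash
cat >> h.py <<'E'
def proj(n,P):
    c=arm.get_calibration(n);K=c["mtx"];E=np.array(c["extrinsics"]);q=(np.array(P)-E[:3,3])@E[:3,:3]
    return (K[0][0]*q[0]/-q[2]+K[0][2],K[1][1]*-q[1]/-q[2]+K[1][2])
E
python3 -c "
from h import *
b=bay(F,.084)
f=lambda q:np.round((np.array(q)-[130,130])*3,0)
s=arm.state()['tool_pos']
n=np.array([.655,.756,0])
print('tips',f(proj('scene',s-[0,0,.02]+n*.045)),f(proj('scene',s-[0,0,.02]-n*.045)))
for nm,P in dict(step=[*b,.08],bush=[*bay(F,.028),.062],point=[*bay(F,-.028),.084],fl=[*bay(F,-.084),.066],post=[*bay(F,.131),.038]).items(): print(nm,f(proj('scene',P)))
"
```

```text
tips [366. 123.] [381. 175.]
step [386. 220.]
bush [316. 251.]
point [237. 237.]
fl [166. 268.]
post [451. 258.]
```

The pieces show about 8 crop pixels (5 mm) right of where my rack estimate projects: stepped top (398,218) seen against (386,220), bush (325,246) against (316,251). I'll check the empty rack in the same view.

```bash
python3 -c "
from h import *
p=np.load('scene0.npz')['p'];cv2.imwrite('pics/se.png',cv2.resize(p[270:345,340:510],None,fx=4.5,fy=4.5,interpolation=3)[:,:,::-1])
f=lambda q:np.round((np.array(q)-[340,270])*4.5,0)
print('post',f(proj('scene',[*bay(Em,.131),.038])))
for y in(-.11,.11):
  for x in (-.026,.026): print(y,x,f(proj('scene',[*(bay(Em,y)+x*np.array([.943,.333])),.018])))
for (uv,z) in [((398,218),.08),((325,246),.062),((243,238),.084),((174,266),.066),((459,258),.038)]: print(ray('scene',[uv[0]/3+130,uv[1]/3+130],z)[0].round(4))
"
```

```text
post [96. 80.]
-0.11 -0.026 [700. 261.]
-0.11 0.026 [693. 170.]
0.11 -0.026 [133. 166.]
0.11 0.026 [154.  85.]
[0.529  0.2032 0.08  ]
[0.4884 0.2448 0.062 ]
[0.438  0.2772 0.084 ]
[0.4004 0.3159 0.066 ]
[0.5604 0.1719 0.038 ]
```

View pics/se.png

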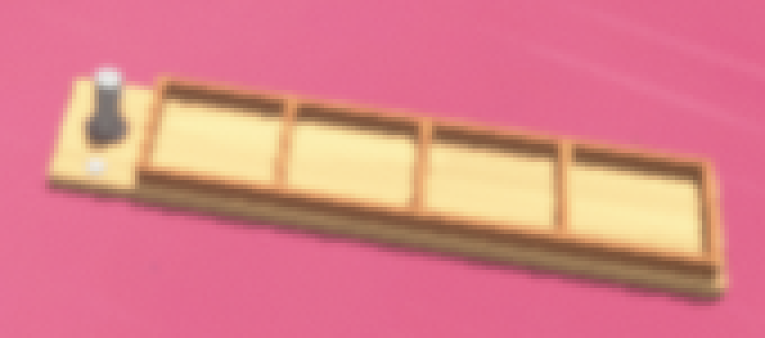

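Scene view: empty rack post top at (107,75) against (96,80) predicted, and the inner corners are also about 11 px right. Both racks show the same small shift between cameras, so I'll use a compromise correction.

```bash
cat >> h.py <<'E'
F["o"]=F["o"]+[.0045,-.0025]; Em["o"]=Em["o"]+[.0025,-.002]
E
python3 -c "
from h import *
rows(bay(F,.084),.048,F)"
```

```text
shift [-0.042 -0.009  0.563] spin 0.0001 pos [0.5209 0.2129 0.1607] t 1.525 tilt [-0.     0.001 -1.   ] w 0.0853
```

```bash
python3 -m handwheel '[[[-0.042,-0.009,0.1],0,1],[[-0.042,-0.009,0.22],0,1],[[-0.042,-0.009,0.34],0,1],[[-0.042,-0.009,0.45],0,1],[[-0.042,-0.009,0.53],0,1],[[-0.042,-0.009,0.563],0,1],[[-0.042,-0.009,0.563],0,1],[[-0.042,-0.009,0.563],0,0],[[-0.042,-0.009,0.563],0,0],[[-0.042,-0.009,0.563],0,0],[[-0.042,-0.009,0.563],0,0],[[-0.042,-0.009,0.563],0,0]]';python3 -c "
from h import *
rows(bay(F,.084),.048,F)
for n in ('scene','top'):
  p,d=arm.grab_frame(n);a=(slice(150,270),slice(170,330)) if n=='scene' else (slice(190,310),slice(170,330))
  globals()[n]=cv2.resize(p[a],None,fx=3.7,fy=2.4*3.7/2.4)
cv2.imwrite('pics/g1.png',cv2.resize(np.vstack([scene,top]),None,fx=.67,fy=.67)[:,:,::-1])"
```

```text
time: 3.02
tool_pos: [0.5274, 0.2051, 0.0483]
tool_rot: [0.0, 0.35, 0.937, 0.0]
contact_force: [-0.5, 0.8, 5.0]
width: 0.022
grip_force: 58.6
shift [ 0.008 -0.     0.001] spin -0.0002 pos [0.5274 0.2051 0.0483] t 3.025 tilt [ 0.001  0.    -1.   ] w 0.022
```

View pics/g1.png

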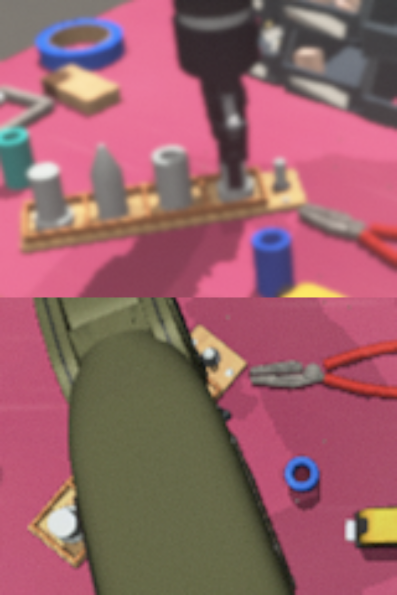

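The stepped pin is in the jaws (scene at about (235,185)): width 22 mm, grip 59 N. Lifting.

```bash
python3 -m handwheel '[[[0,0,-0.08],0,0],[[0,0,-0.2],0,0],[[0,0,-0.35],0,0],[[0,0,-0.5],0,0],[[0,0,-0.56],0,0],[[0,0,-0.56],0,0]]';python3 -c "
from h import *
rows(bay(Em,-.084),.16,Em)"
```

```text
time: 3.88
tool_pos: [0.5271, 0.205, 0.1603]
tool_rot: [0.0, 0.35, 0.937, 0.0]
contact_force: [0.7, -0.0, -1.7]
width: 0.022
grip_force: 58.8
shift [-1.662 -2.035  0.   ] spin 0.0822 pos [0.5271 0.205  0.1603] t 3.875 tilt [ 0.001  0.    -1.   ] w 0.022
```

```bash
python3 -m handwheel '[[[-0.08,-0.1,0],0,0],[[-0.2,-0.24,0],0,0],[[-0.36,-0.43,0],0,0],[[-0.52,-0.63,0],0,0],[[-0.68,-0.82,0],0,0],[[-0.78,-0.94,0],0,0],[[-0.83,-1,0],0,0],[[-0.83,-1,0],0,0]]';python3 -c "
from h import *
rows(bay(Em,-.084),.16,Em)"
```

```text
time: 4.88
tool_pos: [0.5205, -0.0552, 0.1588]
tool_rot: [-0.001, 0.351, 0.937, 0.0]
contact_force: [0.6, 1.0, -1.9]
width: 0.0222
grip_force: 59.0
shift [-0.836 -1.03  -0.007] spin 0.082 pos [ 0.5205 -0.0552  0.1588] t 4.875 tilt [-0.002  0.001 -1.   ] w 0.0222
```

```bash
python3 -m handwheel '[[[-0.08,-0.1,0],0.01,0],[[-0.2,-0.24,0],0.025,0],[[-0.36,-0.43,0],0.04,0],[[-0.52,-0.63,0],0.055,0],[[-0.68,-0.82,0],0.07,0],[[-0.78,-0.94,0],0.08,0],[[-0.83,-1,0],0.082,0],[[-0.83,-1,0],0.082,0],[[-0.83,-1,0],0.082,0]]';python3 -c "
from h import *
rows(bay(Em,-.084),.048,Em)
for n,a in (('scene',(slice(200,350),slice(330,530))),('top',(slice(180,300),slice(340,500)))):
  p,d=arm.grab_frame(n);globals()[n]=cv2.resize(p[a],(400,300))
cv2.imwrite('pics/p1.png',np.hstack([scene,top])[:,:,::-1])"
```

```text
time: 6.0
tool_pos: [0.5154, -0.313, 0.1595]
tool_rot: [-0.001, 0.576, 0.817, 0.0]
contact_force: [-0.6, -0.4, -2.3]
width: 0.0215
grip_force: 58.9
shift [-0.028 -0.032  0.557] spin 0.0006 pos [ 0.5154 -0.313   0.1595] t 6.0 tilt [-0.001  0.001 -1.   ] w 0.0215
```

View pics/p1.png

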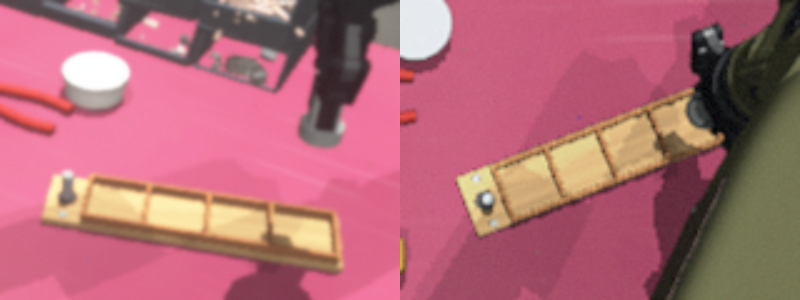

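The pin hangs upright above the far bay: scene (322,130), top (705,110). Lowering it and letting go.

```bash
python3 -m handwheel '[[[-0.028,-0.032,0.1],0,0],[[-0.028,-0.032,0.22],0,0],[[-0.028,-0.032,0.32],0,0],[[-0.028,-0.032,0.4],0,0],[[-0.028,-0.032,0.46],0,0],[[-0.028,-0.032,0.51],0,0],[[-0.028,-0.032,0.54],0,0],[[-0.028,-0.032,0.555],0,0],[[-0.028,-0.032,0.555],0,0],[[-0.028,-0.032,0.555],0,0]]';python3 -c "
from h import *
rows(bay(Em,-.084),.048,Em)"
```

```text
time: 7.35
tool_pos: [0.5114, -0.3224, 0.0491]
tool_rot: [0.0, 0.577, 0.817, 0.0]
contact_force: [0.0, -0.9, -1.4]
width: 0.0224
grip_force: 59.0
shift [0.01  0.003 0.006] spin 0.0002 pos [ 0.5114 -0.3224  0.0491] t 7.35 tilt [ 0.001 -0.    -1.   ] w 0.0224
```

```bash
python3 -m handwheel '[[[0,0,0],0,0.3],[[0,0,0],0,0.6],[[0,0,0],0,1],[[0,0,0],0,1],[[0,0,0],0,1],[[0,0,-0.1],0,1],[[0,0,-0.25],0,1],[[0,0,-0.45],0,1],[[0,0,-0.56],0,1],[[0,0,-0.56],0,1]]';python3 -c "
from h import *
rows(bay(F,.028),.16,F)
p,d=arm.grab_frame('scene');cv2.imwrite('pics/p2.png',cv2.resize(p[180:340,330:530],None,fx=3,fy=3)[:,:,::-1])"
```

```text
time: 8.6
tool_pos: [0.5125, -0.323, 0.1627]
tool_rot: [0.002, 0.577, 0.817, 0.0]
contact_force: [0.4, 0.2, -0.9]
width: 0.0856
grip_force: 0.0
shift [2.715 0.81  0.006] spin -0.0821 pos [ 0.5125 -0.323   0.1627] t 8.6 tilt [ 0.004 -0.002 -1.   ] w 0.0856
```

View pics/p2.png

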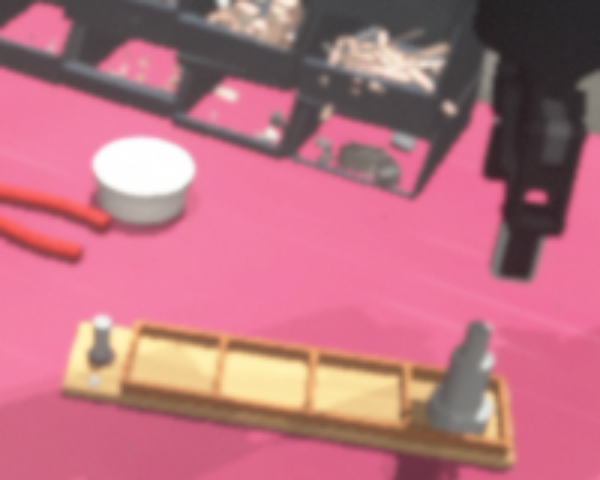

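The stepped pin stands upright at about (463,380), in the middle of the far bay. Back for the bush.

```bash
python3 -m handwheel '[[[0.1,0.03,0],0,1],[[0.3,0.09,0],0,1],[[0.6,0.18,0],0,1],[[0.9,0.27,0],0,1]]' >/dev/null; python3 -m handwheel '[[[0.3,0.09,0],0,1],[[0.6,0.18,0],0,1],[[0.9,0.27,0],0,1],[[0.9,0.27,0],0,1]]'; python3 -c "
from h import *
rows(bay(F,.028),.16,F)"
```

```text
time: 9.65
tool_pos: [0.4903, 0.0575, 0.1594]
tool_rot: [-0.002, 0.574, 0.819, -0.001]
contact_force: [0.6, 0.4, 0.4]
width: 0.0855
grip_force: 0.0
shift [ 0.882  0.286 -0.002] spin -0.0809 pos [0.4903 0.0575 0.1594] t 9.65 tilt [-0.003  0.001 -1.   ] w 0.0855
```

```bash
python3 -m handwheel '[[[0.2,0.06,0],-0.02,1],[[0.45,0.14,0],-0.04,1],[[0.7,0.22,0],-0.06,1],[[0.88,0.286,0],-0.082,1],[[0.88,0.286,0],-0.082,1],[[0.88,0.286,0],-0.082,1],[[0.88,0.286,0],-0.082,1]]'; python3 -c "
from h import *
rows(bay(F,.028),.048,F)"
```

```text
time: 10.52
tool_pos: [0.4873, 0.2364, 0.1602]
tool_rot: [-0.0, 0.351, 0.936, -0.001]
contact_force: [-0.8, 0.4, -0.4]
width: 0.0849
grip_force: 0.0
shift [0.034 0.013 0.561] spin -0.0005 pos [0.4873 0.2364 0.1602] t 10.525 tilt [-0.001 -0.001 -1.   ] w 0.0849
```

```bash
python3 -m handwheel '[[[0.034,0.013,0.1],0,1],[[0.034,0.013,0.22],0,1],[[0.034,0.013,0.34],0,1],[[0.034,0.013,0.45],0,1],[[0.034,0.013,0.53],0,1],[[0.034,0.013,0.56],0,1],[[0.034,0.013,0.56],0,1],[[0.034,0.013,0.56],0,0],[[0.034,0.013,0.56],0,0],[[0.034,0.013,0.56],0,0],[[0.034,0.013,0.56],0,0],[[0.034,0.013,0.56],0,0]]'; python3 -m handwheel '[[[0,0,-0.08],0,0],[[0,0,-0.2],0,0],[[0,0,-0.35],0,0],[[0,0,-0.5],0,0],[[0,0,-0.56],0,0],[[0,0,-0.56],0,0]]';python3 -c "
from h import *
rows(bay(Em,-.028),.16,Em)"
```

```text
time: 12.02
tool_pos: [0.485, 0.2448, 0.0496]
tool_rot: [0.001, 0.35, 0.937, 0.001]
contact_force: [0.8, 0.6, 5.9]
width: 0.0327
grip_force: 59.5
time: 12.78
tool_pos: [0.4845, 0.2445, 0.1608]
tool_rot: [0.0, 0.35, 0.937, 0.0]
contact_force: [-0.1, 0.1, -2.0]
width: 0.0327
grip_force: 59.7
shift [-1.709 -1.907  0.003] spin 0.0822 pos [0.4845 0.2445 0.1608] t 12.775 tilt [ 0.001  0.    -1.   ] w 0.0327
```

```bash
python3 -m handwheel '[[[-0.09,-0.1,0],0,0],[[-0.22,-0.24,0],0,0],[[-0.38,-0.42,0],0,0],[[-0.54,-0.6,0],0,0],[[-0.7,-0.78,0],0,0],[[-0.8,-0.89,0],0,0],[[-0.85,-0.95,0],0,0],[[-0.85,-0.95,0],0,0]]';python3 -m handwheel '[[[-0.09,-0.1,0],0.01,0],[[-0.22,-0.24,0],0.025,0],[[-0.38,-0.42,0],0.04,0],[[-0.54,-0.6,0],0.055,0],[[-0.7,-0.78,0],0.07,0],[[-0.8,-0.89,0],0.08,0],[[-0.85,-0.95,0],0.082,0],[[-0.85,-0.95,0],0.082,0],[[-0.85,-0.95,0],0.082,0]]';python3 -c "
from h import *
rows(bay(Em,-.028),.0495,Em)"
```

```text
time: 13.78
tool_pos: [0.4875, -0.0109, 0.1598]
tool_rot: [-0.001, 0.351, 0.937, -0.0]
contact_force: [0.1, 1.4, -1.8]
width: 0.0327
grip_force: 59.8
time: 14.9
tool_pos: [0.4919, -0.2639, 0.1605]
tool_rot: [-0.001, 0.576, 0.817, 0.0]
contact_force: [0.9, -0.2, -1.5]
width: 0.0326
grip_force: 59.9
shift [-0.019 -0.003  0.555] spin 0.0005 pos [ 0.4919 -0.2639  0.1605] t 14.9 tilt [-0.001  0.001 -1.   ] w 0.0326
```

```bash
python3 -m handwheel '[[[-0.019,-0.003,0.1],0,0],[[-0.019,-0.003,0.22],0,0],[[-0.019,-0.003,0.32],0,0],[[-0.019,-0.003,0.4],0,0],[[-0.019,-0.003,0.46],0,0],[[-0.019,-0.003,0.51],0,0],[[-0.019,-0.003,0.54],0,0],[[-0.019,-0.003,0.553],0,0],[[-0.019,-0.003,0.553],0,0],[[-0.019,-0.003,0.553],0,0]]'; python3 -m handwheel '[[[0,0,0],0,0.3],[[0,0,0],0,0.6],[[0,0,0],0,1],[[0,0,0],0,1],[[0,0,0],0,1],[[0,0,-0.1],0,1],[[0,0,-0.25],0,1],[[0,0,-0.45],0,1],[[0,0,-0.56],0,1],[[0,0,-0.56],0,1]]';python3 -c "
from h import *
rows(bay(F,-.028),.16,F)
p,d=arm.grab_frame('scene');cv2.imwrite('pics/p3.png',cv2.resize(p[180:340,330:530],None,fx=3,fy=3)[:,:,::-1])"
```

```text
time: 16.15
tool_pos: [0.493, -0.2695, 0.0505]
tool_rot: [0.0, 0.577, 0.817, 0.0]
contact_force: [0.2, 0.5, -0.8]
width: 0.0327
grip_force: 59.9
time: 17.4
tool_pos: [0.4941, -0.27, 0.164]
tool_rot: [0.002, 0.577, 0.817, 0.0]
contact_force: [0.9, 0.6, -0.4]
width: 0.0857
grip_force: 0.0
shift [2.678 0.67  0.013] spin -0.0821 pos [ 0.4941 -0.27    0.164 ] t 17.4 tilt [ 0.004 -0.002 -1.   ] w 0.0857
```

View pics/p3.png

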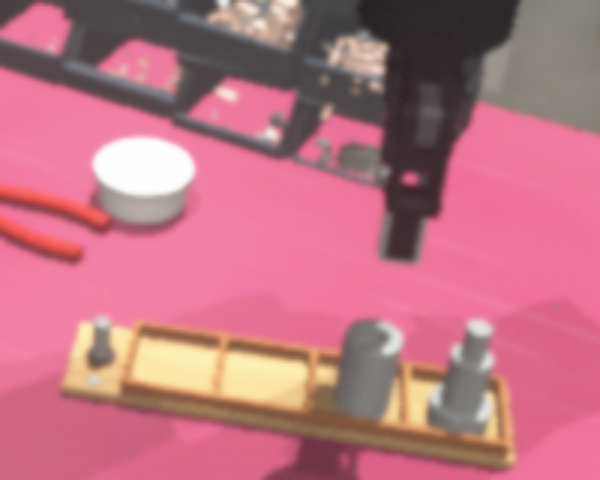

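The bush stands at about (365,370) in bay 3, next to the stepped pin. Next is the pointed pin.

```bash
python3 -m handwheel '[[[0.1,0.02,0],0,1],[[0.3,0.07,0],0,1],[[0.6,0.15,0],0,1],[[0.9,0.22,0],0,1]]' >/dev/null; python3 -m handwheel '[[[0.3,0.07,0],0,1],[[0.6,0.15,0],0,1],[[0.9,0.22,0],0,1],[[0.9,0.22,0],0,1]]'; python3 -c "
from h import *
rows(bay(F,-.028),.16,F)"
```

```text
time: 18.45
tool_pos: [0.4527, 0.1036, 0.1608]
tool_rot: [-0.001, 0.574, 0.819, -0.001]
contact_force: [0.0, -0.9, -0.0]
width: 0.0859
grip_force: 0.0
shift [0.846 0.248 0.005] spin -0.0808 pos [0.4527 0.1036 0.1608] t 18.45 tilt [-0.003  0.001 -1.   ] w 0.0859
```

```bash
python3 -m handwheel '[[[0.2,0.06,0],-0.02,1],[[0.42,0.12,0],-0.04,1],[[0.66,0.19,0],-0.06,1],[[0.84,0.248,0],-0.082,1],[[0.84,0.248,0],-0.082,1],[[0.84,0.248,0],-0.082,1],[[0.84,0.248,0],-0.082,1]]'; python3 -c "
from h import *
rows(bay(F,-.028),.048,F)"
```

```text
time: 19.32
tool_pos: [0.4456, 0.2727, 0.1617]
tool_rot: [-0.0, 0.351, 0.936, -0.001]
contact_force: [-0.2, -0.8, -0.0]
width: 0.0855
grip_force: 0.0
shift [0.038 0.013 0.568] spin -0.0005 pos [0.4456 0.2727 0.1617] t 19.325 tilt [-0.001 -0.001 -1.   ] w 0.0855
```

```bash
python3 -m handwheel '[[[0.038,0.013,0.1],0,1],[[0.038,0.013,0.22],0,1],[[0.038,0.013,0.34],0,1],[[0.038,0.013,0.45],0,1],[[0.038,0.013,0.54],0,1],[[0.038,0.013,0.575],0,1],[[0.038,0.013,0.575],0,1],[[0.038,0.013,0.575],0,0],[[0.038,0.013,0.575],0,0],[[0.038,0.013,0.575],0,0],[[0.038,0.013,0.575],0,0],[[0.038,0.013,0.575],0,0]]'; python3 -m handwheel '[[[0,0,-0.08],0,0],[[0,0,-0.2],0,0],[[0,0,-0.35],0,0],[[0,0,-0.5],0,0],[[0,0,-0.57],0,0],[[0,0,-0.57],0,0]]';python3 -c "
from h import *
rows(bay(Em,.028),.16,Em)"
```

```text
time: 20.82
tool_pos: [0.4423, 0.2815, 0.0478]
tool_rot: [0.0, 0.35, 0.937, 0.0]
contact_force: [-1.1, -0.8, 5.7]
width: 0.0285
grip_force: 59.2
time: 21.58
tool_pos: [0.4423, 0.2816, 0.1614]
tool_rot: [0.0, 0.35, 0.937, 0.001]
contact_force: [0.3, 0.0, -3.2]
width: 0.0288
grip_force: 59.4
shift [-1.746 -1.77   0.006] spin 0.0822 pos [0.4423 0.2816 0.1614] t 21.575 tilt [ 0.001  0.001 -1.   ] w 0.0288
```

```bash
python3 -m handwheel '[[[-0.09,-0.09,0],0,0],[[-0.22,-0.22,0],0,0],[[-0.38,-0.39,0],0,0],[[-0.54,-0.55,0],0,0],[[-0.71,-0.72,0],0,0],[[-0.82,-0.83,0],0,0],[[-0.87,-0.88,0],0,0],[[-0.87,-0.88,0],0,0]]';python3 -m handwheel '[[[-0.09,-0.09,0],0.01,0],[[-0.22,-0.22,0],0.025,0],[[-0.38,-0.39,0],0.04,0],[[-0.54,-0.55,0],0.055,0],[[-0.71,-0.72,0],0.07,0],[[-0.82,-0.83,0],0.08,0],[[-0.87,-0.88,0],0.082,0],[[-0.87,-0.88,0],0.082,0],[[-0.87,-0.88,0],0.082,0]]';python3 -c "
from h import *
rows(bay(Em,.028),.048,Em)"
```

```text
time: 22.58
tool_pos: [0.4574, 0.034, 0.1602]
tool_rot: [-0.001, 0.351, 0.937, -0.0]
contact_force: [-1.0, -0.7, -2.8]
width: 0.0288
grip_force: 59.5
time: 23.7
tool_pos: [0.4738, -0.211, 0.1608]
tool_rot: [-0.001, 0.576, 0.817, 0.0]
contact_force: [0.3, -0.4, -1.9]
width: 0.0286
grip_force: 59.6
shift [-0.018 -0.005  0.564] spin 0.0005 pos [ 0.4738 -0.211   0.1608] t 23.7 tilt [-0.001  0.001 -1.   ] w 0.0286
```

```bash
python3 -m handwheel '[[[-0.018,-0.005,0.1],0,0],[[-0.018,-0.005,0.22],0,0],[[-0.018,-0.005,0.32],0,0],[[-0.018,-0.005,0.4],0,0],[[-0.018,-0.005,0.46],0,0],[[-0.018,-0.005,0.51],0,0],[[-0.018,-0.005,0.545],0,0],[[-0.018,-0.005,0.563],0,0],[[-0.018,-0.005,0.563],0,0],[[-0.018,-0.005,0.563],0,0]]'; python3 -m handwheel '[[[0,0,0],0,0.3],[[0,0,0],0,0.6],[[0,0,0],0,1],[[0,0,0],0,1],[[0,0,0],0,1],[[0,0,-0.1],0,1],[[0,0,-0.25],0,1],[[0,0,-0.45],0,1],[[0,0,-0.56],0,1],[[0,0,-0.56],0,1]]';python3 -c "
from h import *
rows(bay(F,-.084),.16,F)
p,d=arm.grab_frame('scene');cv2.imwrite('pics/p4.png',cv2.resize(p[150:340,130:530],None,fx=2,fy=2)[:,:,::-1])"
```

```text
time: 24.95
tool_pos: [0.4746, -0.2166, 0.0488]
tool_rot: [0.0, 0.577, 0.817, 0.0]
contact_force: [-0.5, 0.3, -2.2]
width: 0.0284
grip_force: 59.6
time: 26.2
tool_pos: [0.4757, -0.217, 0.1623]
tool_rot: [0.002, 0.577, 0.817, 0.0]
contact_force: [-0.1, 0.3, -0.7]
width: 0.0855
grip_force: 0.0
shift [2.641 0.53  0.005] spin -0.0821 pos [ 0.4757 -0.217   0.1623] t 26.2 tilt [ 0.004 -0.002 -1.   ] w 0.0855
```

View pics/p4.png

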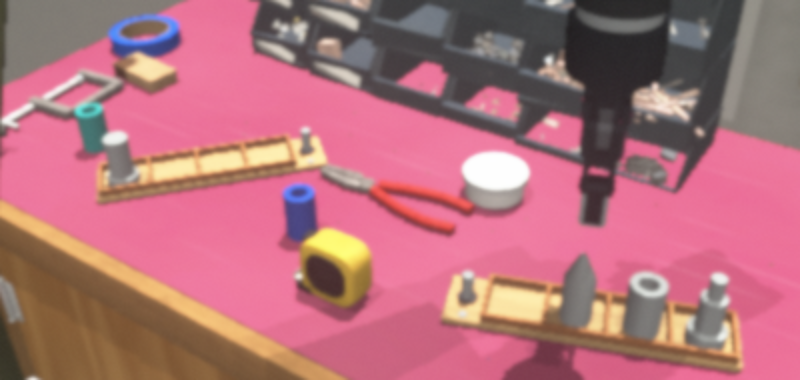

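Pointed, bush and stepped stand at (578,290), (645,305) and (710,315), and only the flanged piece is left at (118,157). Fetching it.

```bash
python3 -m handwheel '[[[0.1,0.02,0],0,1],[[0.3,0.06,0],0,1],[[0.6,0.12,0],0,1],[[0.9,0.18,0],0,1]]' >/dev/null; python3 -m handwheel '[[[0.3,0.06,0],0,1],[[0.6,0.12,0],0,1],[[0.9,0.18,0],0,1],[[0.9,0.18,0],0,1]]'; python3 -c "
from h import *
rows(bay(F,-.084),.16,F)"
```

```text
time: 27.25
tool_pos: [0.4194, 0.151, 0.1593]
tool_rot: [-0.001, 0.573, 0.819, -0.001]
contact_force: [-0.3, -0.5, -0.1]
width: 0.0855
grip_force: 0.0
shift [ 0.811  0.187 -0.003] spin -0.0808 pos [0.4194 0.151  0.1593] t 27.25 tilt [-0.003  0.    -1.   ] w 0.0855
```

```bash
python3 -m handwheel '[[[0.2,0.05,0],-0.02,1],[[0.4,0.09,0],-0.04,1],[[0.63,0.14,0],-0.06,1],[[0.81,0.187,0],-0.082,1],[[0.81,0.187,0],-0.082,1],[[0.81,0.187,0],-0.082,1],[[0.81,0.187,0],-0.082,1]]'; python3 -c "
from h import *
rows(bay(F,-.084),.05,F)"
```

```text
time: 28.12
tool_pos: [0.4026, 0.3105, 0.1601]
tool_rot: [-0.0, 0.351, 0.936, -0.001]
contact_force: [0.4, -0.7, -0.7]
width: 0.0857
grip_force: 0.0
shift [0.032 0.011 0.55 ] spin -0.0005 pos [0.4026 0.3105 0.1601] t 28.125 tilt [-0.001 -0.001 -1.   ] w 0.0857
```

```bash
python3 -m handwheel '[[[0.032,0.011,0.1],0,1],[[0.032,0.011,0.22],0,1],[[0.032,0.011,0.34],0,1],[[0.032,0.011,0.45],0,1],[[0.032,0.011,0.52],0,1],[[0.032,0.011,0.55],0,1],[[0.032,0.011,0.55],0,1],[[0.032,0.011,0.55],0,0],[[0.032,0.011,0.55],0,0],[[0.032,0.011,0.55],0,0],[[0.032,0.011,0.55],0,0],[[0.032,0.011,0.55],0,0]]'; python3 -m handwheel '[[[0,0,-0.08],0,0],[[0,0,-0.2],0,0],[[0,0,-0.35],0,0],[[0,0,-0.5],0,0],[[0,0,-0.56],0,0],[[0,0,-0.56],0,0]]';python3 -c "
from h import *
rows(bay(Em,.084),.16,Em)"
```

```text
time: 29.62
tool_pos: [0.3998, 0.3183, 0.051]
tool_rot: [0.0, 0.35, 0.937, 0.0]
contact_force: [-0.8, -0.4, 6.1]
width: 0.0264
grip_force: 58.8
time: 30.38
tool_pos: [0.3997, 0.3182, 0.1624]
tool_rot: [0.0, 0.35, 0.937, 0.0]
contact_force: [0.3, -0.1, -2.4]
width: 0.0259
grip_force: 59.2
shift [-1.783 -1.63   0.012] spin 0.0822 pos [0.3997 0.3182 0.1624] t 30.375 tilt [ 0.  0. -1.] w 0.0259
```

```bash
python3 -m handwheel '[[[-0.09,-0.08,0],0,0],[[-0.22,-0.2,0],0,0],[[-0.38,-0.35,0],0,0],[[-0.54,-0.5,0],0,0],[[-0.71,-0.65,0],0,0],[[-0.83,-0.76,0],0,0],[[-0.89,-0.81,0],0,0],[[-0.89,-0.81,0],0,0]]';python3 -m handwheel '[[[-0.09,-0.08,0],0.01,0],[[-0.22,-0.2,0],0.025,0],[[-0.38,-0.35,0],0.04,0],[[-0.54,-0.5,0],0.055,0],[[-0.71,-0.65,0],0.07,0],[[-0.83,-0.76,0],0.08,0],[[-0.89,-0.81,0],0.082,0],[[-0.89,-0.81,0],0.082,0],[[-0.89,-0.81,0],0.082,0]]';python3 -c "
from h import *
rows(bay(Em,.084),.0515,Em)"
```

```text
time: 31.38
tool_pos: [0.4273, 0.0785, 0.1616]
tool_rot: [-0.001, 0.351, 0.937, -0.0]
contact_force: [-0.2, 0.3, -1.4]
width: 0.0262
grip_force: 59.4
time: 32.5
tool_pos: [0.4557, -0.1586, 0.1622]
tool_rot: [-0.001, 0.576, 0.817, 0.0]
contact_force: [-0.2, 0.9, -2.5]
width: 0.026
grip_force: 59.3
shift [-0.016 -0.007  0.554] spin 0.0005 pos [ 0.4557 -0.1586  0.1622] t 32.5 tilt [-0.001  0.001 -1.   ] w 0.026
```

```bash
python3 -m handwheel '[[[-0.016,-0.007,0.1],0,0],[[-0.016,-0.007,0.22],0,0],[[-0.016,-0.007,0.32],0,0],[[-0.016,-0.007,0.4],0,0],[[-0.016,-0.007,0.46],0,0],[[-0.016,-0.007,0.51],0,0],[[-0.016,-0.007,0.54],0,0],[[-0.016,-0.007,0.553],0,0],[[-0.016,-0.007,0.553],0,0],[[-0.016,-0.007,0.553],0,0]]'; python3 -m handwheel '[[[0,0,0],0,0.3],[[0,0,0],0,0.6],[[0,0,0],0,1],[[0,0,0],0,1],[[0,0,0],0,1],[[0,0,-0.1],0,1],[[0,0,-0.25],0,1],[[0,0,-0.45],0,1],[[0,0,-0.6],0,1],[[0,0,-0.6],0,1]]'; python3 -m handwheel '[[[0.2,0,-0.1],0,1],[[0.45,0,-0.1],0,1],[[0.7,0,-0.1],0,1],[[0.9,0,-0.1],0,1],[[0.9,0,-0.1],0,1],[[0.9,0,-0.1],0,1]]'; python3 -c "
from h import *
for n,a in (('scene',(slice(210,330),slice(340,500))),('top',(slice(195,285),slice(355,475)))):
  p,d=arm.grab_frame(n);globals()[n]=cv2.resize(p[a],(400,300),interpolation=3)
for nm,y,z in (('fl',.084,.066),('pt',.028,.084),('bu',-.028,.062),('st',-.084,.08)): 
  q=[*bay(Em,y),z];print(nm,np.round((np.array(proj('scene',q))-[340,210])*2.5),np.round((np.array(proj('top',q))-[355,195])*3.333)+[400,0])
cv2.imwrite('pics/p5.png',np.hstack([scene,top])[:,:,::-1])"
```

```text
time: 33.75
tool_pos: [0.4561, -0.1637, 0.0522]
tool_rot: [0.0, 0.577, 0.817, 0.0]
contact_force: [-0.1, 0.3, -2.7]
width: 0.0264
grip_force: 59.3
time: 35.0
tool_pos: [0.4577, -0.1642, 0.1743]
tool_rot: [0.003, 0.577, 0.817, 0.001]
contact_force: [-0.4, -0.3, 0.2]
width: 0.0852
grip_force: 0.0
time: 35.75
tool_pos: [0.3955, 0.0059, 0.1913]
tool_rot: [-0.0, 0.577, 0.817, -0.0]
contact_force: [-0.0, -0.9, 0.1]
width: 0.0854
grip_force: 0.0
fl [122. 174.] [535. 189.]
pt [203. 167.] [611. 159.]
bu [281. 203.] [678. 135.]
st [369. 196.] [755. 105.]
```

View pics/p5.png

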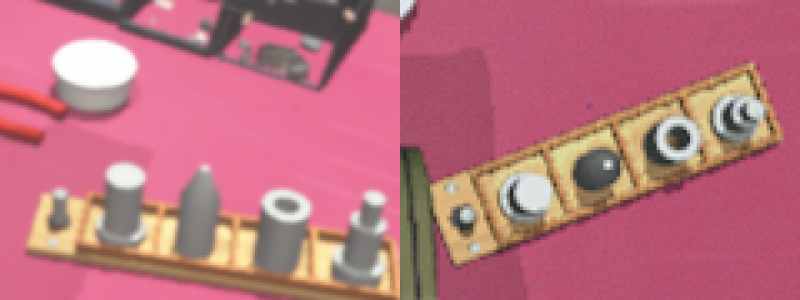

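The last view shows all four upright and centred in their bays. The flanged top is at (530,197), pointed (608,163), bush (677,140) and stepped (753,110), each within about 5 mm of the bay centre, and the arm is clear.

```bash
python3 -c "
from cell import arm
print(arm.finish_job())"
```

```text
the job is handed in; nothing more can be done
None
```

I handed the job in at about 36 s: from the post the rack now holds flanged piece, pointed pin, bush and stepped pin, all standing upright and within about 5 mm of their bay centres in the last pictures. The hand-in returned no verdict.

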